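# Click the baby camera onto its post and switch it on

### The arm

A 7-joint arm with a two-finger parallel gripper is mounted at the origin on the work surface. World frame = base frame: x ahead of the robot, y to its left, z up, the work surface at z = 0. Lengths are in m, angles in rad, forces in N, time in s.
With the tool pointing down it reaches from about 0.4 to 0.85 m from the base axis. Payload 4.4 kg.
Tool frame: the origin (TCP) lies on the centre line of the jaws, within the pads' length; the fingertips stand robot.tcp_to_tips ahead of it and the grasp point (between the pads) lies 3 mm ahead of it (robot.tcp_to_tips is the distance from the TCP to the fingertips, in m); z points along the fingers, y is the direction in which the jaws open and shut (so a half turn about z gives the same grasp; the last joint's range is limited). The gripper opens to 94 mm and grips with 3 to 60 N. Pads are 16 mm wide; open, the fingers measure 119 mm over their backs; the gripper's body (75 mm by 177 mm) begins 78 mm behind the grasp point.
Start: joints at [1.123, 0.628, 0.038, 1.517, -0.027, 0.996, -0.02], TCP at [0.242, -0.603, 0.227] pointing down, gripper open.
Joint ranges: [-3.06, 3.06], [-0.37, 2.12], [-1.25, 1.32], [0.18, 2.47], [-1.1, 4.24], [0.23, 1.98], [-2.94, 2.94]. Speed limits (rad/s): [2.57, 2.57, 3.14, 3.14, 3.14, 3.14, 3.14].

### API

Orientations are given as a rotation vector (axis times angle).
In Python, from cell import robot gives the robot as it stands. The module is installed in compiled form; this text tells all that it offers.
- The arm moves only by the shell command python3 -m crank 'ROWS' [OPENING] [FORCE]. ROWS is JSON, a list that holds one entry, the list of rows, each a list of 4 numbers: the shift along the tool's x, y, z in mm, then the turn about the tool's z in rad. In form: [[[x, y, z, roll], ...]]. A call has 1 to 20 rows; each row is the pose to reach, as a shift and turn from the pose commanded when the call began, along the tool's axes at that moment; what a row does not reach only later rows make up. A row lasts 1/12 s, in which the tool goes at most 41.7 mm and 7.16 degrees, less where a joint would pass 70% of its speed; a pose out of reach is approached as far as the arm can. A call with a gripper value outside its range is refused whole. OPENING is the opening, from -1 (shut) to 1 (fully open), set as the call begins (- or left out, the last holds). The fingers move at their own pace and stop on an object; FORCE is the grip in N (left out, the last holds). Time passes only in rows, so rows that repeat a pose let the fingers close. It gives the time, the measured TCP pose, the force and the opening at its end, in the units of the state.
- robot.state(): the state, without advancing time (a new reading comes with each control period).
- robot.capture(name): name is "scene" or "top" or "wrist"; returns a dict with "frame" (400x640x3 uint8, red, green, blue), "range_z" (400x640 float32, m along the optical axis (not along the pixel's ray), 0 where there is no reading), "camera_matrix" (3x3 intrinsics, pixels), "cam_to_world" (4x4, takes a point from camera to world coordinates). Camera axes: x right, y up, looking along -z (the intrinsics and any distortion apply to the point x, -y, -z); pixel columns grow to the right and rows downward; lengths in m; the calibration is good to about 2 mm. A picture is of the moment at which its call begins.
- robot.close_job(): hands the job in, once; it reports no verdict.
The state is a dict: "time": time; "joint_pos": joint angles; "qd": joint speeds; "joint_efforts": joint torques, N m; "position": TCP position; "ee_rot": TCP orientation; "contact_force": force on the tool from outside, world axes, zero at the start; "moment": the same for the moment, N m; "gripper_width": finger opening in m.
Only numpy, scipy, OpenCV 4.12 (cv2) and the standard library are available. Lean on these libraries where they do the work, as an engineer would, in place of code of your own. Each camera call takes 0.05 s, during which the arm holds its last target.

### The job

Put the baby camera on its stand: slide its sleeve down over the upright steel post, with the lens facing away from the switch block, and push gently until the post's spring ball clicks out over the sleeve's top and keeps it down, then let go. After that press the button on the switch block fully down and take the hand away. Push only as hard as the click needs, never ram the stand, and leave the other things on the nightstand where they are.

Things in the scene. Friction and masses are not known exactly. Their poses are not given: they have to be found in the camera images.
- head_mid (a point): the baby camera (loose, about 110 g): an upright white plastic sleeve, outer diameter 32 mm, 46 mm tall, through bore 21.5 mm, with a flange 6 mm high and 46 mm across at its foot. This point: on the sleeve's axis, half-way up, 23 mm above its underside. z: along the sleeve, up; +x: towards the lens. The +y and -y sides are free above the flange, to be gripped 32 mm wide
- lens (a point): middle of the camera's black lens, 50 mm from the sleeve's axis towards the camera's +x, 28 mm above its underside. The round lens pod is 36 mm across (10 to 46 mm above the underside); opposite, on -x, a battery box 28 mm wide sticks out to 37 mm from the axis
- stand: the camera stand, fixed to the top: a white round foot 90 mm across, 12 mm high; origin at the centre of its underside, under the post's axis; z up. On its -x side, 80 mm from the post's axis, stands the switch block (50 x 50 mm, 55 mm high) with the button on it; its +x is the way the lens has to face, within 45 degrees
- post_tip (a point): centre of the top end of the upright steel post, on its axis, 116 mm above the stand's underside. The post is smooth, 20 mm thick, its last 14 mm taper to 10 mm
- ball_span (a point): fixed mark on the post's +x side, 84 mm above the stand's underside. The detent ball (steel, 10 mm, sprung, 4 mm proud) looks out of the post up to 8 mm above or below it: its height was set by hand and is NOT measured. Getting the sleeve's foot past it takes 6 to 13 N; it then rubs inside the sleeve, and snaps out over its top rim to hold it down when its underside is 50 mm below the ball
- ring_span (a point): fixed mark on the post's axis, 50 mm above the stand's underside. Here or up to 16 mm higher is the top of a grey lifting ring round the post, on which the flange lands; it is set together with the ball, goes down 26 mm against a damped spring of 4 to 6.5 N and then stops hard, 2 mm beyond the click. A camera not clicked is lifted back up by it. Over 35 N on the stand is ramming
- power (a joint): the button on the switch block: 0 up, 0.006 (m) fully down; about 5 N presses it down, it springs back; its end stop is hard, over 35 N on it is too much
- power_top (a point): centre of the button's top face (24 mm across, 77 mm above the stand's underside); it is pressed straight down
- owl: white ceramic owl night light, 76 mm across, 114 mm tall, origin under its middle; to be left alone
- aspirator: blue plastic nasal aspirator bulb standing nozzle up, 52 mm across, 76 mm tall, origin under its middle; to be left alone
- teether: grey star-shaped silicone teether lying flat, 78 mm across, 14 mm thick, origin under its middle; to be left alone
- case: closed white pacifier case, 52 x 68 x 47 mm, origin under its middle; to be left alone
- cup: small wooden cup, 60 mm across, 45 mm tall, origin under its middle; to be left alone
- lotion: white lotion bottle, 44 mm across, 110 mm tall, origin under its middle; to be left alone

How it is judged:
On the way, in this order (a step that is already met when the one before it is completed fails the run):
1. the camera is latched down on the post, lens facing away from the switch block, and let go (z of head_mid in the frame of stand below 0.069 m and horizontal distance between head_mid and post_tip below 0.005 m and angle between head_mid's own z axis and vertical below 0.15 rad and x of lens in the frame of stand above 0.033 m and contact force between the fingers and head below 0.1 N), for 0.8 s.
2. the button is pressed fully down, the camera still latched (value of joint power above 0.0045 m and z of head_mid in the frame of stand below 0.069 m and horizontal distance between head_mid and post_tip below 0.005 m), for 0.05 s.
At the end, for the whole second after the job is handed in: the camera sits on the post held down by the ball (its middle less than 69 mm above the stand's underside and within 5 mm of the post's axis, upright within 0.15 rad), at rest, lens within about 45 degrees of the direction away from the switch block; the button has been pressed and is up again (z of head_mid in the frame of stand below 0.069 m and horizontal distance between head_mid and post_tip below 0.005 m and angle between head_mid's own z axis and vertical below 0.15 rad and x of lens in the frame of stand above 0.033 m and linear speed of head below 0.02 m/s and value of joint power below 0.002 m); the robot touches nothing.
It fails at once if camera pushed against the stand with more than 35 N (contact force between head and stand above 35 N).
It fails at once if robot pushes on the stand or its button with more than 35 N (contact force between any of the fingers, the arm and stand above 35 N).
It fails at once if one of the other things moved more than 20 mm (distance of any of owl, aspirator, teether, case, cup, lotion from where it was at the start of the episode above 0.02 m).
It also fails if it takes over 61 s, if anything falls off the work surface, if the arm or the gripper's body presses on something with over 40 N, if the wrist force passes 120 N, or if a joint passes its speed limit or range.

## Working session

There is one attempt and no reset: what is moved stays moved. The work goes in short steps, Python scripts to look and compute and a shell command to move; the robot and the scene stay as the last step left them, time stands still between calls to the robot, and variables do not carry over. Pictures are saved under pics/ and viewed, and the job is handed in when it is done.

```bash
mkdir -p pics; cat > h.py <<'E'
import numpy as np, cv2
from cell import robot
def cap(n,save=None):
    c=robot.capture(n)
    if save: cv2.imwrite('pics/'+save,c['frame'][:,:,::-1])
    np.savez('/tmp/'+n+'.npz',**c)
    return c
def pts(c):
    K=np.array(c['camera_matrix']);z=c['range_z'];h,w=z.shape
    u,v=np.meshgrid(np.arange(w),np.arange(h))
    P=np.stack([(u-K[0,2])/K[0,0]*z,-(v-K[1,2])/K[1,1]*z,-z],-1)
    T=np.array(c['cam_to_world']);return P@T[:3,:3].T+T[:3,3]
E
python3 - <<'E'
from h import *
s=robot.state();print({k:np.round(v,3) for k,v in s.items()},robot.tcp_to_tips)
for n in['scene','top','wrist']:
    c=cap(n,n+'0.png');print(n,c['camera_matrix'],np.round(c['cam_to_world'],3),[k for k in c])
E
```

```text
{'time': np.float64(0.0), 'joint_pos': array([ 1.123,  0.629,  0.038,  1.518, -0.027,  0.996, -0.02 ]), 'qd': array([-0.001, -0.   , -0.001,  0.001,  0.002, -0.002, -0.001]), 'joint_efforts': array([ 0.0000e+00, -5.4973e+01,  1.1430e+00, -1.8664e+01, -5.2000e-02,
        2.4000e-02,  0.0000e+00]), 'position': array([ 0.242, -0.603,  0.227]), 'ee_rot': array([-3.083e+00, -5.960e-01,  1.000e-03]), 'contact_force': array([ 0.611, -0.062,  0.054]), 'moment': array([ 0.034, -0.038,  0.025]), 'gripper_width': np.float64(0.094)} 0.022
scene [[457.30045632   0.         327.03658346]
 [  0.         457.30045632 200.76286509]
 [  0.           0.           1.        ]] [[ 0.863 -0.414  0.289  0.805]
 [ 0.505  0.714 -0.486 -0.452]
 [-0.005  0.565  0.825  0.854]
 [ 0.     0.     0.     1.   ]] ['frame', 'range_z', 'camera_matrix', 'cam_to_world']
top [[431.63521443   0.         320.89798511]
 [  0.         431.63521443 200.67261077]
 [  0.           0.           1.        ]] [[ 0.029  0.986 -0.164  0.371]
 [-1.     0.029 -0.003  0.018]
 [ 0.002  0.164  0.986  1.107]
 [ 0.     0.     0.     1.   ]] ['frame', 'range_z', 'camera_matrix', 'cam_to_world']
wrist [[348.16909032   0.         316.71348463]
 [  0.         348.16909032 197.85066376]
 [  0.           0.           1.        ]] [[ 0.372  0.903  0.216  0.304]
 [-0.928  0.362  0.085 -0.578]
 [-0.001 -0.232  0.973  0.384]
 [ 0.     0.     0.     1.   ]] ['frame', 'range_z', 'camera_matrix', 'cam_to_world']
```

View pics/scene0.png

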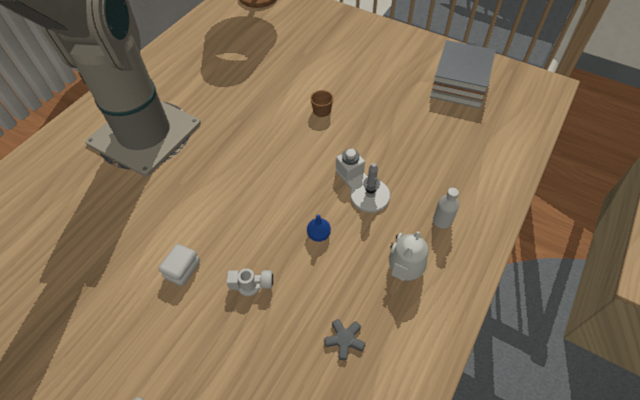

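View pics/top0.png

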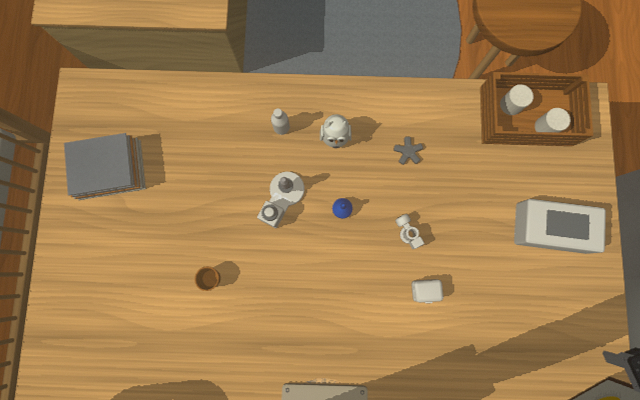

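The scene view shows the camera at (247,281) with its black lens to the right at (270,279). The stand's post is at (372,180) and the button at (350,156). In the top view the camera is at (410,233), the post at (286,184) and the button at (270,212).

```bash
python3 - <<'E'
from h import *
for n,rois in [('top',{'cam':(385,205,435,260),'stand':(250,165,310,232)}),('scene',{'cam':(220,260,280,305),'stand':(330,140,400,220)})]:
    c=dict(np.load(f'/tmp/{n}.npz'));P=pts(c);I=c['frame']
    for k,(a,b,d,e) in rois.items():
        Q=P[b:e,a:d].reshape(-1,3);
        for lo,hi in [(-.01,.004),(.006,.010),(.010,.015),(.015,.035),(.035,.05),(.05,.057),(.058,.07),(.07,.08),(.08,.1),(.1,.114),(.114,.125)]:
            m=(Q[:,2]>lo)&(Q[:,2]<hi)
            if m.sum()>3:
                q=Q[m];print(n,k,lo,hi,m.sum(),'med',np.round(np.median(q,0),4),'mid',np.round((q.min(0)+q.max(0))/2,4),'ext',np.round(np.ptp(q,axis=0),3))
    a,b,d,e=rois['cam'];cv2.imwrite(f'pics/{n}_camz.png',cv2.resize(I[b-5:e+5,a-5:d+5,::-1],None,fx=8,fy=8,interpolation=cv2.INTER_CUBIC))
    a,b,d,e=rois['stand'];cv2.imwrite(f'pics/{n}_stz.png',cv2.resize(I[b-5:e+5,a-5:d+5,::-1],None,fx=6,fy=6,interpolation=cv2.INTER_CUBIC))
E
```

```text
top cam -0.01 0.004 2217 med [ 0.4813 -0.2099  0.    ] mid [ 0.4814 -0.2085 -0.0011] ext [0.143 0.128 0.01 ]
top cam 0.006 0.01 29 med [ 0.4741 -0.1902  0.0071] mid [ 0.4792 -0.2059  0.0079] ext [0.113 0.108 0.004]
top cam 0.01 0.015 14 med [ 0.4715 -0.1954  0.0127] mid [ 0.4651 -0.1982  0.0129] ext [0.043 0.033 0.004]
top cam 0.015 0.035 82 med [ 0.4807 -0.1951  0.0299] mid [ 0.4802 -0.1901  0.0252] ext [0.084 0.05  0.019]
top cam 0.035 0.05 313 med [ 0.4766 -0.1998  0.0436] mid [ 0.4796 -0.2     0.0424] ext [0.084 0.066 0.015]
top stand -0.01 0.004 2489 med [ 5.531e-01  1.345e-01 -2.000e-04] mid [ 0.5608  0.1307 -0.0021] ext [0.179 0.161 0.012]
top stand 0.006 0.01 172 med [0.5737 0.1137 0.009 ] mid [0.5605 0.1276 0.008 ] ext [0.146 0.117 0.004]
top stand 0.01 0.015 592 med [0.5739 0.114  0.0122] mid [0.5594 0.1193 0.0125] ext [0.14  0.101 0.005]
top stand 0.015 0.035 83 med [0.5548 0.1194 0.016 ] mid [0.5497 0.1233 0.0248] ext [0.137 0.104 0.02 ]
top stand 0.035 0.05 53 med [0.5665 0.1217 0.0479] mid [0.5404 0.1325 0.0425] ext [0.119 0.076 0.015]
top stand 0.05 0.057 252 med [0.52
[... 1598 characters left out ...]
ed [0.5315 0.124  0.0433] mid [0.5416 0.1258 0.0425] ext [0.122 0.065 0.015]
scene stand 0.05 0.057 271 med [0.5334 0.1247 0.0531] mid [0.5419 0.1336 0.0535] ext [0.122 0.084 0.007]
scene stand 0.058 0.07 173 med [0.5221 0.135  0.0658] mid [0.5437 0.1331 0.064 ] ext [0.102 0.065 0.012]
scene stand 0.07 0.08 107 med [0.5172 0.1413 0.0759] mid [0.5488 0.1293 0.0751] ext [0.097 0.057 0.01 ]
scene stand 0.08 0.1 55 med [0.5887 0.1036 0.0896] mid [0.5874 0.1066 0.0899] ext [0.02  0.016 0.019]
scene stand 0.1 0.114 57 med [0.5863 0.1056 0.1059] mid [0.5844 0.1077 0.1069] ext [0.019 0.014 0.013]
scene stand 0.114 0.125 20 med [0.5854 0.1098 0.1157] mid [0.5854 0.1104 0.1165] ext [0.009 0.013 0.005]
```

```bash
python3 - <<'E'
import cv2,numpy as np
for n in['scene','top']:
    a=cv2.imread(f'pics/{n}_camz.png');b=cv2.imread(f'pics/{n}_stz.png');print(a.shape,b.shape)
    h=500
    f=[cv2.resize(x,(390,int(x.shape[0]*390/x.shape[1])))for x in(a,b)]
    H=min(x.shape[0] for x in f); cv2.imwrite(f'pics/{n}_both.png',np.hstack([x[:H] for x in f]))
E
```

```text
(440, 560, 3) (540, 480, 3)
(520, 480, 3) (462, 420, 3)
```

View pics/scene_both.png

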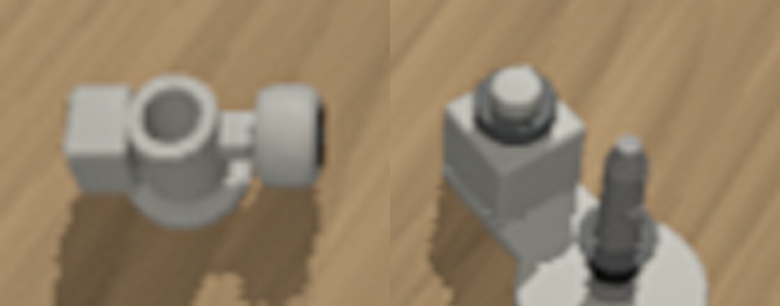

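View pics/top_both.png

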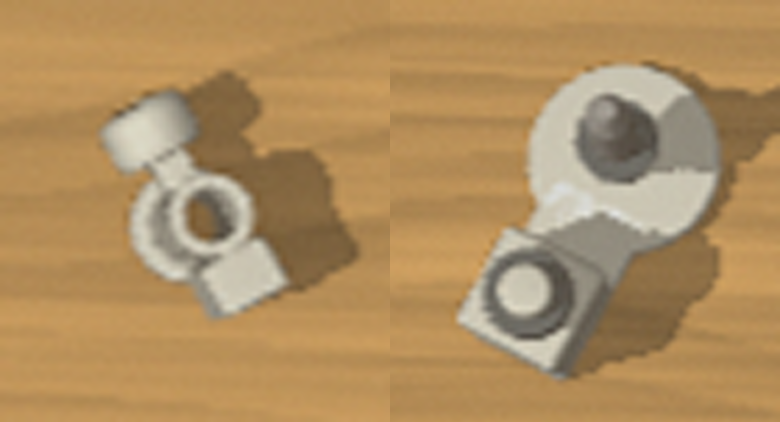

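```bash
cat >> h.py <<'E'
from scipy.spatial.transform import Rotation as R
from scipy.optimize import least_squares
def go(p,yaw,s=None):
    """tool shift(mm) and roll to world p, tool-x yaw (deg)"""
    s=s or robot.state();M=R.from_rotvec(s['ee_rot']).as_matrix()
    d=M.T@(np.array(p)-s['position'])*1000
    cy=np.degrees(np.arctan2(M[1,0],M[0,0]))
    r=-(yaw-cy+180)%360-180 if False else -(((yaw-cy)+180)%360-180)
    print('tcp',np.round(s['position'],4),'yaw',round(cy,2),'tilt',np.round(M[:,2],4),'-> shift',np.round(d,1),'roll',round(np.radians(r),3))
def circ(q):
    r=least_squares(lambda t:np.hypot(q[:,0]-t[0],q[:,1]-t[1])-t[2],[*q.mean(0)[:2],.02],loss='soft_l1',f_scale=.002);return r.x
def line(q):
    vx,vy,x,y=cv2.fitLine(q[:,:2].astype(np.float32),cv2.DIST_L2,0,1e-4,1e-4).ravel();return np.degrees(np.arctan2(vy,vx)),x,y
E
python3 - <<'E'
from h import *
for n,cm,st in [('top',(385,205,435,260),(250,165,310,232)),('scene',(220,260,280,305),(330,140,400,220))]:
    c=dict(np.load(f'/tmp/{n}.npz'));P=pts(c)
    a,b,d,e=cm;Q=P[b:e,a:d].reshape(-1,3)
    t=Q[(Q[:,2]>.036)&(Q[:,2]<.05)];print(n,'cam line',line(t))
    far=t[np.hypot(*(t[:,:2]-[.475,-.2057]).T)>0]
    ang,x,y=line(t);u=np.array([np.cos(np.radians(ang)),np.sin(np.radians(ang))])
    s=(t[:,:2]-[x,y])@u; w=(t[:,:2]-[x,y])@[-u[1],u[0]];print(' along',s.min(),s.max(),'world ends',[x,y]+u*s.min(),[x,y]+u*s.max(),'w',w.min(),w.max())
    L=.050+.037
    if ang<-90 or ang>90:u=-u
    r=Q[(Q[:,2]>.043)&(Q[:,2]<.049)]; 
    a,b,d,e=st;S=P[b:e,a:d].reshape(-1,3)
    f=S[(S[:,2]>.0105)&(S[:,2]<.0135)&(np.hypot(S[:,0]-.585,S[:,1]-.11)<.048)]
    h=np.hypot(f[:,0]-.585,f[:,1]-.11)
    # outer contour
    hull=cv2.convexHull((f[:,:2]*1e4).astype(np.int32)).reshape(-1,2)/1e4
    print(' foot',circ(hull))
    bt=S[(S[:,2]>.072)&(S[:,2]<.081)&(np.hypot(S[:,0]-.515,S[:,1]-.144)<.02)];print(' button',np.median(bt,0),(bt.min(0)+bt.max(0))/2,np.ptp(bt,axis=0))
    tp=S[S[:,2]>.1125];print(' tip',tp.mean(0),len(tp))
E
```

```text
top cam line (np.float32(31.191515), np.float32(0.47800285), np.float32(-0.20075637))
 along -0.041400702115250106 0.04619233256261781 world ends [ 0.44258699 -0.22219781] [ 0.51751766 -0.17683335] w -0.016623775483651106 0.014564427897111184
 foot [0.583437   0.11276916 0.0439824 ]
 button [0.51258028 0.14694652 0.07625431] [0.51255882 0.14713996 0.07629564] [0.02249016 0.02190931 0.00811866]
 tip [0.49908292 0.07459904 0.51177578] 35
scene cam line (np.float32(29.553265), np.float32(0.48002875), np.float32(-0.20390984))
 along -0.042445697975041205 0.04495675982441417 world ends [ 0.44310534 -0.22484544] [ 0.51913652 -0.18173571] w -0.014757708016616597 0.01806721265435475
 foot [0.58431908 0.11095709 0.04427035]
 button [0.51297871 0.14486425 0.07595272] [0.51224292 0.14581067 0.07540291] [0.02420216 0.02365599 0.00667653]
 tip [ 0.67932816 -0.13107581  0.43215112] 42
```

```bash
python3 - <<'E'
from h import *
go([.475,-.205,.2],30.3)
E
```

```text
tcp [ 0.242  -0.6027  0.2268] yaw 21.88 tilt [-6.0e-04  1.3e-03 -1.0e+00] -> shift [ 364.4 -282.3   27.2] roll -0.147
```

```bash
python3 -m crank '[[[30,-23,2,-0.01],[60,-46,5,-0.03],[90,-70,7,-0.04],[120,-93,9,-0.05],[150,-116,11,-0.06],[180,-139,13,-0.07],[210,-163,16,-0.09],[240,-186,18,-0.1],[270,-209,20,-0.11],[300,-232,22,-0.12],[330,-256,25,-0.13],[350,-271,26,-0.14],[364,-282,27,-0.147],[364,-282,27,-0.147],[364,-282,27,-0.147],[364,-282,27,-0.147]]]' 0.3 15; python3 - <<'E'
from h import *
go([.475,-.205,.2],30.3)
c=cap('wrist','w1.png');P=pts(c)
m=(P[...,2]>.043)&(P[...,2]<.05)&(np.hypot(P[...,0]-.475,P[...,1]+.205)<.1)
v,u=np.nonzero(m);print(u.min(),u.max(),v.min(),v.max())
E
```

```text
time: 1.48
position: [0.4741, -0.2072, 0.2004]
ee_rot: [3.033, 0.818, -0.001]
contact_force: [-0.6, -0.8, 0.8]
gripper_width: 0.0612
tcp [ 0.4741 -0.2072  0.2004] yaw 30.21 tilt [-8.e-04 -8.e-04 -1.e+00] -> shift [ 1.8 -1.4  0.4] roll -0.002
297 330 135 226
```

View pics/w1.png

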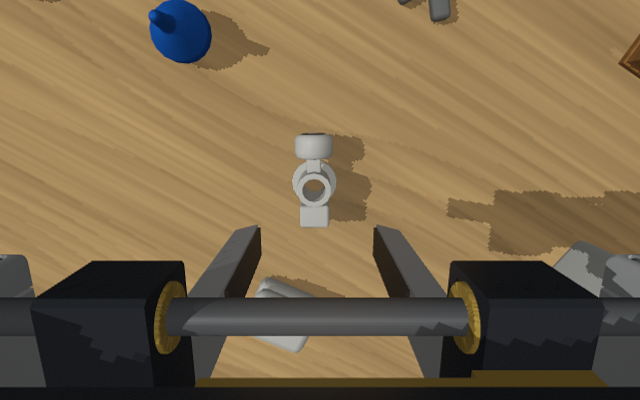

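The wrist view shows the camera at (314,185), its lens at (313,146) and the box at (314,217). It's aligned with the tool to about a degree. Next I measure the sleeve axis precisely.

```bash
python3 - <<'E'
from h import *
c=dict(np.load('/tmp/wrist.npz'));P=pts(c)
Q=P[110:235,280:360].reshape(-1,3)
t=Q[(Q[:,2]>.036)&(Q[:,2]<.05)];a,x,y=line(t);print(a,x,y)
u=np.array([np.cos(np.radians(a)),np.sin(np.radians(a))]);s=(t[:,:2]-[x,y])@u
for l in(s.min()+.037,s.max()-.050):print([x,y]+u*l)
# bore from image: dark blob
g=cv2.cvtColor(c['frame'],cv2.COLOR_RGB2GRAY)
m=((P[...,2]<.040)&(np.hypot(P[...,0]-.475,P[...,1]+.205)<.03)).astype(np.uint8)
f=Q[(Q[:,2]>.044)&(Q[:,2]<.049)];f=f[np.hypot(f[:,0]-.4745,f[:,1]+.205)<.0185]
hull=cv2.convexHull((f[:,:2]*1e4).astype(np.int32)).reshape(-1,2)/1e4
print('ring',circ(hull),circ(f))
roi=c['frame'][120:235,270:365,::-1];cv2.imwrite('pics/w1z.png',cv2.resize(roi,None,fx=6,fy=5,interpolation=cv2.INTER_CUBIC))
E
```

```text
30.87458 0.4799646 -0.20038822
[ 0.47345306 -0.20428139]
[ 0.47345025 -0.20428307]
ring [ 0.47256283 -0.20475657  0.01581753] [ 0.47296674 -0.20452785  0.01333005]
```

View pics/w1z.png

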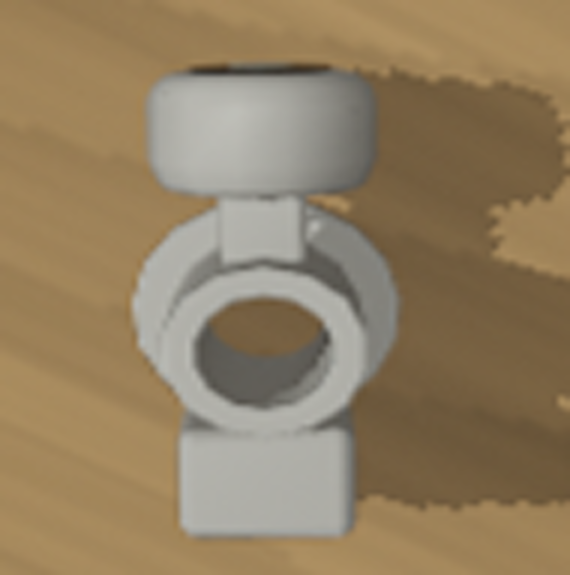

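```bash
python3 - <<'E'
from h import *
go([.4735,-.2045,.034],30.7)
E
```

```text
tcp [ 0.474  -0.2075  0.2004] yaw 30.15 tilt [-7.e-04 -8.e-04 -1.e+00] -> shift [  1.3  -2.9 166.4] roll -0.01
```

```bash
python3 -m crank '[[[1,-3,20,-0.01],[1,-3,45,-0.01],[1,-3,70,-0.01],[1,-3,95,-0.01],[1,-3,115,-0.01],[1,-3,130,-0.01],[1,-3,145,-0.01],[1,-3,155,-0.01],[1,-3,162,-0.01],[1,-3,166,-0.01],[1,-3,166,-0.01],[1,-3,166,-0.01]]]' ; python3 - <<'E'
from h import *
go([.4735,-.2045,.034],30.7)
c=cap('scene','s2.png');cv2.imwrite('pics/s2z.png',cv2.resize(c['frame'][200:340,160:340,::-1],None,fx=4,fy=4))
E
```

```text
time: 2.53
position: [0.4745, -0.2032, 0.0349]
ee_rot: [3.028, 0.835, 0.001]
contact_force: [0.1, 0.1, 0.5]
gripper_width: 0.0613
tcp [ 0.4745 -0.2032  0.0349] yaw 30.85 tilt [ 7.e-04 -3.e-04 -1.e+00] -> shift [-1.6  0.6  0.9] roll 0.003
```

View pics/s2z.png

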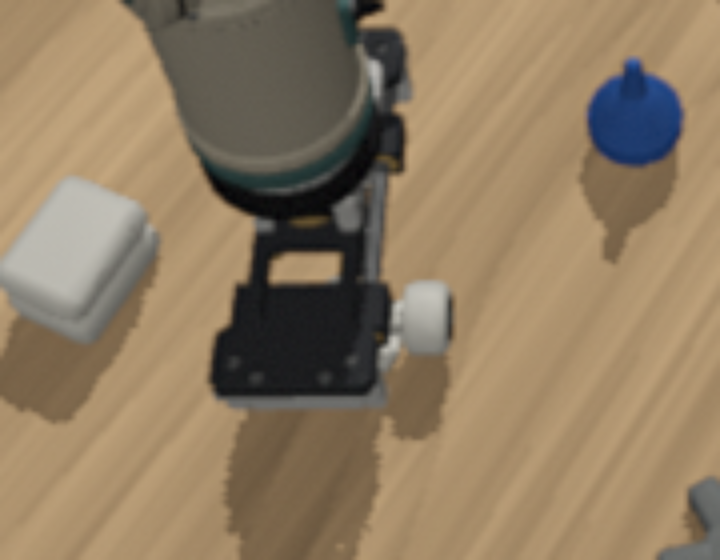

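The gripper straddles the sleeve, with the lens visible to its right at (430,318). I'll nudge 1.5 mm and close.

```bash
python3 -m crank '[[[-1.5,0.5,1,0],[-1.5,0.5,1,0],[-1.5,0.5,1,0],[-1.5,0.5,1,0],[-1.5,0.5,1,0],[-1.5,0.5,1,0],[-1.5,0.5,1,0],[-1.5,0.5,1,0]]]' -1 40; python3 - <<'E'
from h import *
go([.4735,-.2045,.034],30.7)
E
```

```text
time: 3.25
position: [0.4734, -0.204, 0.0337]
ee_rot: [3.028, 0.836, 0.0]
contact_force: [-1.3, 0.0, 2.5]
gripper_width: 0.0319
tcp [ 0.4734 -0.204   0.0337] yaw 30.87 tilt [ 4.e-04 -1.e-04 -1.e+00] -> shift [-0.2  0.4 -0.3] roll 0.003
```

```bash
python3 -m crank '[[[0,0,-10,0],[0,0,-30,0],[0,0,-55,0],[0,0,-80,0],[0,0,-105,0],[0,0,-130,0],[0,0,-150,0],[0,0,-165,0],[0,0,-178,0],[0,0,-186,0],[0,0,-186,0],[0,0,-186,0]]]'; python3 - <<'E'
from h import *
print(robot.state()['contact_force'])
go([.5845,.1115,.22],-25.3)
E
```

```text
time: 4.25
position: [0.473, -0.2039, 0.2196]
ee_rot: [3.028, 0.836, 0.0]
contact_force: [-1.0, 0.4, -1.3]
gripper_width: 0.0316
[-1.04899288  0.36545199 -1.26067021]
tcp [ 0.473  -0.2039  0.2196] yaw 30.87 tilt [ 1.e-04 -0.e+00 -1.e+00] -> shift [ 257.5 -213.6   -0.4] roll 0.98
```

```bash
python3 -m crank '[[[12,-10,0,0.04],[30,-25,0,0.11],[48,-40,0,0.18],[66,-55,0,0.25],[84,-70,0,0.32],[102,-85,0,0.39],[120,-100,0,0.46],[138,-115,0,0.53],[156,-130,0,0.6],[174,-145,0,0.67],[192,-160,0,0.74],[210,-175,0,0.81],[225,-187,0,0.87],[238,-198,0,0.92],[248,-206,0,0.96],[257,-213,0,0.98],[257.5,-213.5,0,0.98],[257.5,-213.5,0,0.98],[257.5,-213.5,0,0.98]]]'; python3 - <<'E'
from h import *
go([.5845,.1115,.22],-25.3)
for n in('scene','top','wrist'):c=cap(n,n+'3.png')
c=dict(np.load('/tmp/scene.npz'));cv2.imwrite('pics/s3z.png',cv2.resize(c['frame'][60:230,280:480,::-1],None,fx=4,fy=3.5))
E
```

```text
time: 5.83
position: [0.584, 0.1103, 0.2187]
ee_rot: [3.064, -0.687, -0.002]
contact_force: [-0.6, -0.6, -1.7]
gripper_width: 0.0319
tcp [0.584  0.1103 0.2187] yaw -25.29 tilt [-0.0018 -0.0012 -1.    ] -> shift [-0.1 -1.3 -1.3] roll 0.0
```

View pics/s3z.png

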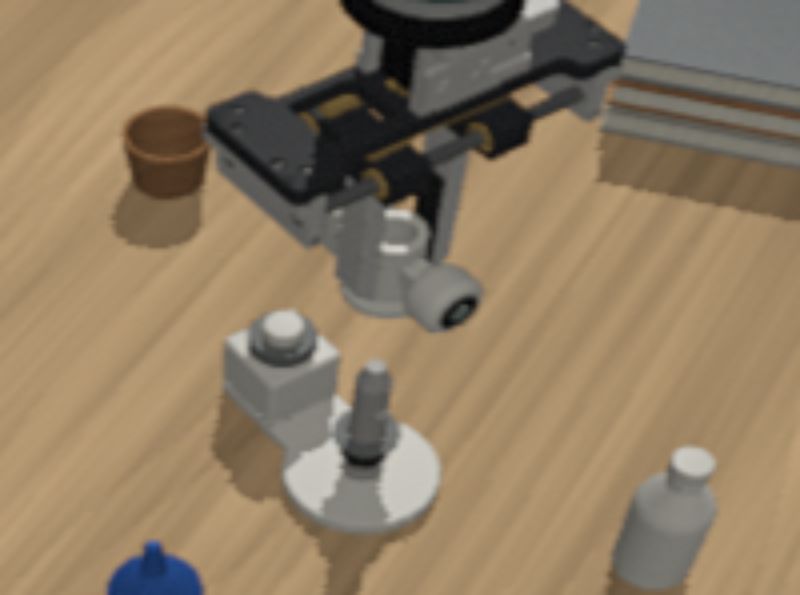

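View pics/wrist3.png

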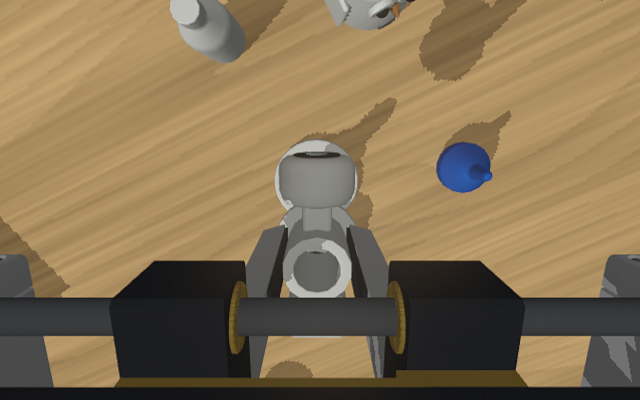

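```bash
python3 - <<'E'
from h import *
T=robot.state()['position']
M=R.from_rotvec(robot.state()['ee_rot']).as_matrix()
for n in('scene','top','wrist'):
    c=dict(np.load(f'/tmp/{n}.npz'));P=pts(c).reshape(-1,3)
    d=np.hypot(P[:,0]-T[0],P[:,1]-T[1])
    f=P[(P[:,2]>.226)&(P[:,2]<.236)&(d<.019)]
    print(n,'rim',len(f),np.round(f.mean(0),4) if len(f) else '', 'z',np.percentile(f[:,2],[10,50,90]) if len(f) else '')
    # pod points (in tool frame)
    q=(P-T)@M
    g=q[(q[:,0]>.03)&(q[:,0]<.056)&(abs(q[:,1])<.03)&(abs(q[:,2])<.04)]
    if len(g): print('  pod tool mid',(g.min(0)+g.max(0))/2,np.ptp(g,axis=0),len(g))
    b=P[(P[:,2]>.095)&(P[:,2]<.120)&(np.hypot(P[:,0]-.585,P[:,1]-.11)<.02)]
    if len(b)>5:print('  post',len(b),b.mean(0), (b.min(0)+b.max(0))/2)
    f=P[(P[:,2]>.0105)&(P[:,2]<.0135)&(np.hypot(P[:,0]-.585,P[:,1]-.11)<.05)]
    if len(f)>5:
        hull=cv2.convexHull((f[:,:2]*1e4).astype(np.int32)).reshape(-1,2)/1e4
        print('  foot',len(f),circ(hull))
c=dict(np.load('/tmp/top.npz'));cv2.imwrite('pics/t3z.png',cv2.resize(c['frame'][140:250,220:340,::-1],None,fx=5,fy=5))
E
```

```text
scene rim 102 [0.5907 0.1137 0.2304] z [0.22801254 0.23044046 0.23267895]
  pod tool mid [0.04097202 0.00069104 0.00397977] [0.02162814 0.03451537 0.0324184 ] 282
  post 89 [0.5858408  0.10739399 0.10658598] [0.58452801 0.10906978 0.10649627]
  foot 520 [0.58259176 0.11084271 0.045183  ]
top rim 0  z 
  post 17 [0.57851078 0.10791053 0.10389043] [0.57998844 0.10817523 0.10356077]
  foot 166 [0.5694084  0.10130576 0.02836214]
wrist rim 2485 [0.5851 0.1098 0.2307] z [0.22805    0.23111577 0.23210896]
  pod tool mid [ 0.04013218 -0.00017345  0.00167272] [0.02026419 0.03566529 0.03010241] 3561
  foot 763 [0.58339335 0.11173086 0.04407708]
```

View pics/t3z.png

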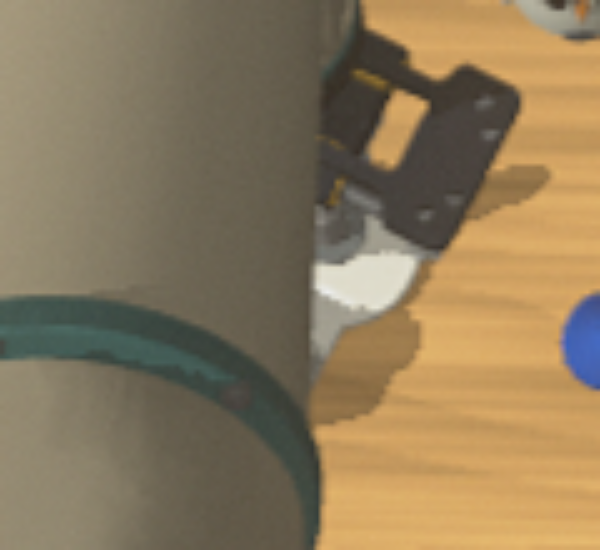

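```bash
python3 - <<'E'
from h import *
go([.584,.1113,.156],-25.3)
E
python3 -m crank '[[[0,-0.5,5,0],[0,-1,15,0],[0,-1,28,0],[0,-1,40,0],[0,-1,50,0],[0,-1,58,0],[0,-1,62,0],[0,-1,62,0],[0,-1,62,0],[0,-1,62,0]]]'
python3 - <<'E'
from h import *
go([.584,.1113,.150],-25.3);print(robot.state()['contact_force'])
c=cap('scene');cv2.imwrite('pics/s4z.png',cv2.resize(c['frame'][100:230,300:450,::-1],None,fx=5,fy=4.5))
E
```

```text
tcp [0.5845 0.11   0.2194] yaw -25.36 tilt [-5.e-04 -6.e-04 -1.e+00] -> shift [-1.  -1.  63.4] roll -0.001
time: 6.82
position: [0.5857, 0.1123, 0.158]
ee_rot: [-3.065, 0.687, -0.002]
contact_force: [0.6, 0.4, -1.5]
gripper_width: 0.0317
tcp [0.5857 0.1123 0.158 ] yaw -25.28 tilt [ 1.1e-03  2.0e-04 -1.0e+00] -> shift [-1.1  1.6  8. ] roll 0.0
[ 0.5828571   0.35518763 -1.51552122]
```

View pics/s4z.png

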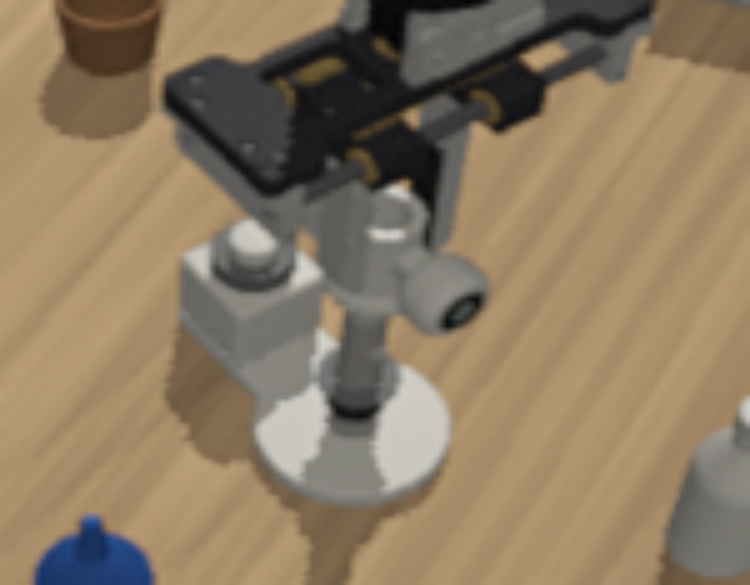

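The post looks centred under the sleeve, with its top just below the sleeve's foot at (362,310). I'll descend slowly, watching the force.

```bash
python3 -m crank '[[[-1,1,1,0],[-1,1,3,0],[-1,1,5,0],[-1,1,7,0],[-1,1,9,0],[-1,1,11,0],[-1,1,13,0],[-1,1,14,0],[-1,1,14,0],[-1,1,14,0]]]'
python3 - <<'E'
from h import *
go([.584,.1113,.150],-25.3);s=robot.state();print(s['contact_force'],s['moment'])
E
```

```text
time: 7.7
position: [0.5838, 0.1118, 0.1434]
ee_rot: [3.065, -0.687, -0.0]
contact_force: [-0.5, -0.6, -0.9]
gripper_width: 0.0314
tcp [0.5838 0.1118 0.1434] yaw -25.28 tilt [-1.e-04 -0.e+00 -1.e+00] -> shift [ 0.4  0.4 -6.6] roll 0.0
[-0.50343979 -0.5966699  -0.91128863] [ 0.06352003 -0.03204295  0.05175729]
```

```bash
python3 -m crank '[[[0,0,1,0],[0,0,2,0],[0,0,3.5,0],[0,0,5,0],[0,0,6.5,0],[0,0,8,0],[0,0,9,0],[0,0,9,0],[0,0,9,0]]]'
python3 - <<'E'
from h import *
go([.584,.1113,.150],-25.3);s=robot.state();print(s['contact_force'],s['moment'])
E
```

```text
time: 8.45
position: [0.5838, 0.1118, 0.1344]
ee_rot: [3.065, -0.687, -0.0]
contact_force: [-0.3, 0.0, -0.9]
gripper_width: 0.0316
tcp [0.5838 0.1118 0.1344] yaw -25.28 tilt [-1.e-04 -0.e+00 -1.e+00] -> shift [  0.4   0.4 -15.6] roll 0.0
[-0.26635576  0.02668186 -0.88363301] [ 0.06757247 -0.01886461  0.03277272]
```

```bash
python3 -m crank '[[[0,0,1,0],[0,0,2,0],[0,0,3,0],[0,0,4,0],[0,0,5,0],[0,0,6,0],[0,0,6,0]]]'
python3 -m crank '[[[0,0,1,0],[0,0,2,0],[0,0,3,0],[0,0,4,0],[0,0,4,0]]]'
```

```text
time: 9.03
position: [0.5837, 0.1118, 0.1282]
ee_rot: [3.065, -0.687, -0.001]
contact_force: [0.1, -1.0, -1.3]
gripper_width: 0.0317
time: 9.45
position: [0.5837, 0.1118, 0.1242]
ee_rot: [3.065, -0.687, -0.001]
contact_force: [0.0, -0.1, -1.7]
gripper_width: 0.0317
```

```bash
python3 -m crank '[[[0,0,1,0],[0,0,2,0],[0,0,3,0],[0,0,3,0]]]'
python3 -m crank '[[[0,0,1,0],[0,0,2,0],[0,0,3,0],[0,0,3,0]]]'
```

```text
time: 9.78
position: [0.5837, 0.1118, 0.1213]
ee_rot: [3.065, -0.687, -0.0]
contact_force: [-1.2, 1.0, -1.7]
gripper_width: 0.0316
time: 10.12
position: [0.5837, 0.1118, 0.1183]
ee_rot: [3.065, -0.687, -0.0]
contact_force: [-0.7, 0.1, -0.2]
gripper_width: 0.0317
```

```bash
python3 -m crank '[[[0,0,1,0],[0,0,2,0],[0,0,3,0],[0,0,3,0]]]'
python3 -m crank '[[[0,0,1,0],[0,0,2,0],[0,0,2,0]]]'
```

```text
time: 10.45
position: [0.5843, 0.1117, 0.1155]
ee_rot: [-3.065, 0.688, -0.001]
contact_force: [0.4, -0.4, -0.5]
gripper_width: 0.0317
time: 10.7
position: [0.5844, 0.1113, 0.1138]
ee_rot: [3.065, -0.688, 0.002]
contact_force: [0.6, -2.3, 2.1]
gripper_width: 0.0318
```

```bash
python3 -m crank '[[[0,0,1,0],[0,0,1.5,0],[0,0,1.5,0]]]'
python3 -m crank '[[[0,0,1,0],[0,0,1.5,0],[0,0,1.5,0]]]'
```

```text
time: 10.95
position: [0.5844, 0.1113, 0.1119]
ee_rot: [3.065, -0.688, 0.002]
contact_force: [1.7, -2.4, 0.4]
gripper_width: 0.0315
time: 11.2
position: [0.5843, 0.1114, 0.1102]
ee_rot: [3.065, -0.688, 0.002]
contact_force: [2.9, -2.6, -1.9]
gripper_width: 0.0315
```

```bash
python3 -m crank '[[[0,0,1,0],[0,0,2.5,0],[0,0,4,0],[0,0,5.5,0],[0,0,7,0],[0,0,8,0],[0,0,8,0]]]'
python3 - <<'E'
from h import *
s=robot.state();print(s['contact_force'],s['moment'],s['position'])
c=cap('scene');cv2.imwrite('pics/s5z.png',cv2.resize(c['frame'][100:230,300:450,::-1],None,fx=5,fy=4.5))
c=cap('wrist','wrist5.png')
T=s['position'];P=pts(c).reshape(-1,3);d=np.hypot(P[:,0]-T[0],P[:,1]-T[1])
f=P[(d<.018)&(d>.012)&(abs(P[:,2]-T[2]-.012)<.02)];print(np.percentile(f[:,2],[10,50,90])-T[2])
E
```

```text
time: 11.78
position: [0.5843, 0.1117, 0.1022]
ee_rot: [-3.065, 0.688, -0.001]
contact_force: [3.7, -3.0, -2.7]
gripper_width: 0.0318
[ 3.67129899 -2.9934548  -2.7010647 ] [-0.74799895 -1.13322063  0.01784895] [0.58426078 0.11169416 0.10220383]
[0.00066543 0.01172967 0.01813017]
```

View pics/s5z.png

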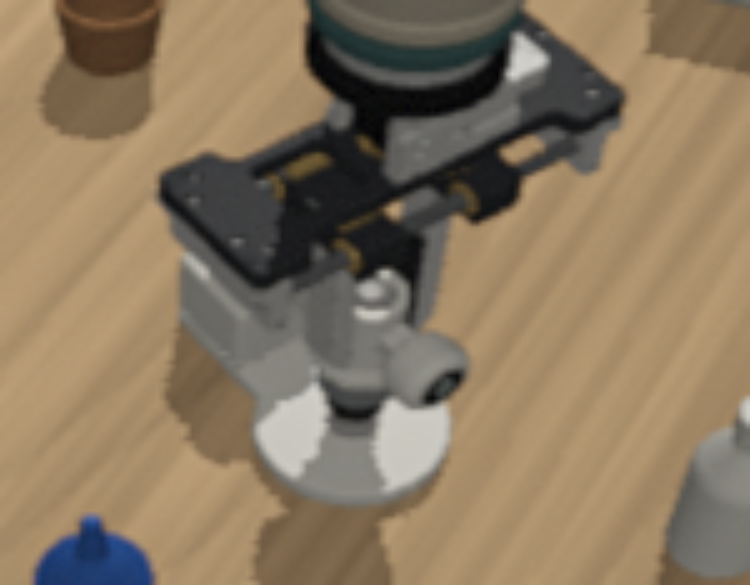

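View pics/wrist5.png

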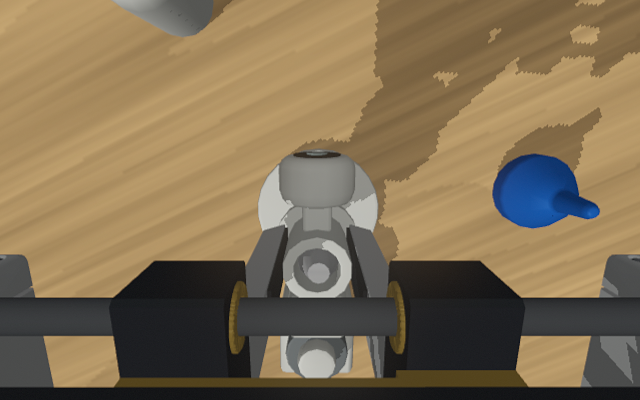

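The post is inside the bore at (316,270), and the sleeve hasn't slipped in the grip: its rim is still 12 mm above the TCP. Continuing down.

```bash
python3 -m crank '[[[0,0,1,0],[0,0,2.5,0],[0,0,4,0],[0,0,4,0]]]'
python3 -m crank '[[[0,0,1,0],[0,0,2.5,0],[0,0,4,0],[0,0,4,0]]]'
python3 -m crank '[[[0,0,1,0],[0,0,2.5,0],[0,0,4,0],[0,0,4,0]]]'
```

```text
time: 12.22
position: [0.5842, 0.1117, 0.0981]
ee_rot: [-3.065, 0.688, -0.001]
contact_force: [4.8, -3.6, -2.5]
gripper_width: 0.0321
time: 12.55
position: [0.5842, 0.1117, 0.0941]
ee_rot: [-3.065, 0.688, -0.001]
contact_force: [4.7, -3.0, -0.7]
gripper_width: 0.0314
time: 12.88
position: [0.5842, 0.1117, 0.0902]
ee_rot: [-3.065, 0.688, -0.001]
contact_force: [4.4, -3.4, -0.9]
gripper_width: 0.0314
```

```bash
python3 -m crank '[[[0,0,1,0],[0,0,2,0],[0,0,3,0],[0,0,3,0]]]'
python3 -m crank '[[[0,0,1,0],[0,0,2,0],[0,0,3,0],[0,0,3,0]]]'
python3 -m crank '[[[0,0,1,0],[0,0,2,0],[0,0,3,0],[0,0,3,0]]]'
```

```text
time: 13.22
position: [0.5842, 0.1117, 0.0872]
ee_rot: [-3.065, 0.688, -0.001]
contact_force: [4.4, -3.3, -1.1]
gripper_width: 0.0319
time: 13.55
position: [0.5843, 0.1117, 0.0846]
ee_rot: [-3.065, 0.688, -0.001]
contact_force: [3.3, -4.0, 0.7]
gripper_width: 0.0314
time: 13.88
position: [0.5843, 0.1117, 0.0816]
ee_rot: [-3.065, 0.688, -0.001]
contact_force: [4.2, -4.3, 3.1]
gripper_width: 0.032
```

```bash
python3 -m crank '[[[0,0,1,0],[0,0,2,0],[0,0,3,0],[0,0,4,0],[0,0,5,0],[0,0,6,0],[0,0,6,0]]]'
python3 -m crank '[[[0,0,1,0],[0,0,2,0],[0,0,3,0],[0,0,4,0],[0,0,5,0],[0,0,6,0],[0,0,6,0]]]'
python3 -m crank '[[[0,0,1,0],[0,0,2,0],[0,0,3,0],[0,0,3,0]]]'
```

```text
time: 14.47
position: [0.5843, 0.1117, 0.0756]
ee_rot: [-3.065, 0.688, -0.002]
contact_force: [3.7, -4.0, 2.8]
gripper_width: 0.0317
time: 15.05
position: [0.5843, 0.1116, 0.0697]
ee_rot: [-3.065, 0.688, -0.002]
contact_force: [2.3, -3.5, 3.9]
gripper_width: 0.0318
time: 15.38
position: [0.5843, 0.1116, 0.0667]
ee_rot: [-3.065, 0.688, -0.002]
contact_force: [3.9, -4.3, 3.3]
gripper_width: 0.032
```

```bash
python3 -m crank '[[[0,0,1,0],[0,0,1.5,0],[0,0,1.5,0]]]'
python3 -m crank '[[[0,0,0.5,0],[0,0,1,0],[0,0,1,0]]]'
python3 -m crank '[[[0,0,0.5,0],[0,0,1,0],[0,0,1,0]]]'
```

```text
time: 15.63
position: [0.5843, 0.1116, 0.0651]
ee_rot: [-3.065, 0.688, -0.002]
contact_force: [4.4, -3.2, 3.2]
gripper_width: 0.0318
time: 15.88
position: [0.5843, 0.1116, 0.064]
ee_rot: [-3.065, 0.688, -0.002]
contact_force: [4.8, -3.7, 2.4]
gripper_width: 0.0318
time: 16.13
position: [0.5842, 0.1116, 0.0629]
ee_rot: [-3.065, 0.688, -0.001]
contact_force: [4.1, -4.4, 1.5]
gripper_width: 0.0315
```

```bash
python3 -m crank '[[[0,0,0.5,0],[0,0,1,0],[0,0,1,0]]]'
python3 -m crank '[[[0,0,0.5,0],[0,0,0.5,0],[0,0,0.5,0]]]'

```

```text
time: 16.38
position: [0.584, 0.1119, 0.062]
ee_rot: [-3.065, 0.688, -0.0]
contact_force: [3.4, -2.9, 2.0]
gripper_width: 0.0317
time: 16.63
position: [0.5839, 0.112, 0.0616]
ee_rot: [-3.065, 0.687, -0.0]
contact_force: [3.3, -3.0, 5.1]
gripper_width: 0.0315
```

```bash
python3 -m crank '[[[0,0,0.5,0],[0,0,0.5,0],[0,0,0.5,0]]]'
python3 - <<'E'
from h import *
c=cap('wrist','wrist6.png');cv2.imwrite('pics/w6z.png',cv2.resize(c['frame'][210:360,240:400,::-1],None,fx=4,fy=4))
E
```

```text
time: 16.88
position: [0.5838, 0.112, 0.061]
ee_rot: [-3.065, 0.687, 0.0]
contact_force: [2.1, -3.3, 4.0]
gripper_width: 0.0319
```

View pics/w6z.png

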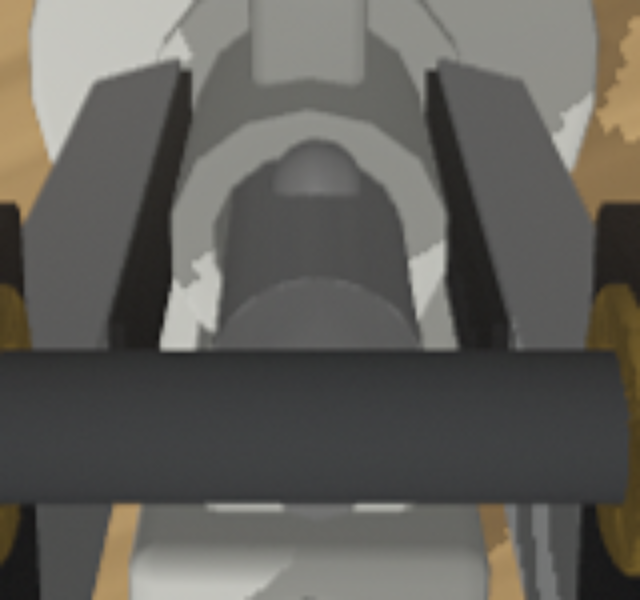

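The ball is now visible emerging above the sleeve's rim, at about (316,170). I'll push slightly further in small steps so it comes fully out.

```bash
python3 -m crank '[[[0,0,0.5,0],[0,0,0.5,0],[0,0,0.5,0]]]'
python3 -m crank '[[[0,0,0.5,0],[0,0,0.5,0],[0,0,0.5,0]]]'
```

```text
time: 17.18
position: [0.5837, 0.112, 0.0605]
ee_rot: [-3.065, 0.687, 0.0]
contact_force: [2.4, -2.8, 5.6]
gripper_width: 0.0317
time: 17.43
position: [0.5838, 0.112, 0.06]
ee_rot: [-3.065, 0.687, 0.0]
contact_force: [2.0, -1.3, 4.4]
gripper_width: 0.032
```

```bash
python3 -m crank '[[[0,0,0.4,0],[0,0,0.7,0],[0,0,0.7,0]]]'
python3 - <<'E'
from h import *
c=cap('wrist','wrist7.png');cv2.imwrite('pics/w7z.png',cv2.resize(c['frame'][210:360,240:400,::-1],None,fx=4,fy=4))
E
```

```text
time: 17.68
position: [0.5838, 0.112, 0.0593]
ee_rot: [-3.065, 0.687, 0.0]
contact_force: [2.5, -1.5, 4.6]
gripper_width: 0.0314
```

View pics/w7z.png

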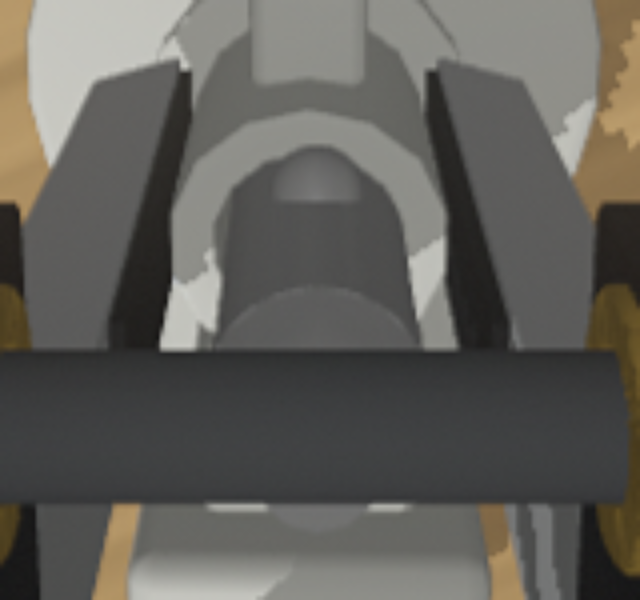

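```bash
python3 -m crank '[[[0,0,0.3,0],[0,0,0.5,0],[0,0,0.5,0]]]'; python3 -m crank '[[[0,0,0.3,0],[0,0,0.3,0]]]'
```

```text
time: 17.98
position: [0.5838, 0.112, 0.059]
ee_rot: [-3.065, 0.687, 0.0]
contact_force: [2.7, -1.8, 6.8]
gripper_width: 0.0317
time: 18.15
position: [0.5838, 0.112, 0.059]
ee_rot: [-3.065, 0.687, 0.0]
contact_force: [1.5, -2.2, 9.1]
gripper_width: 0.0319
```

The hard stop was felt gently, at 9 N with the TCP at 0.059, so the sleeve is past the click. I'll ease up 1 mm and open the fingers.

```bash
python3 -m crank '[[[0,0,-1,0],[0,0,-1,0],[0,0,-1,0]]]' - 10; python3 -m crank '[[[0,0,0,0],[0,0,0,0],[0,0,0,0],[0,0,0,0],[0,0,0,0],[0,0,0,0],[0,0,0,0],[0,0,0,0]]]' 0.25 10
python3 - <<'E'
from h import *
c=cap('wrist','wrist8.png');cv2.imwrite('pics/w8z.png',cv2.resize(c['frame'][210:360,240:400,::-1],None,fx=4,fy=4))
E
```

```text
time: 18.4
position: [0.5836, 0.1121, 0.0595]
ee_rot: [-3.065, 0.687, 0.001]
contact_force: [2.8, -2.3, 5.3]
gripper_width: 0.0319
time: 19.07
position: [0.5837, 0.112, 0.0594]
ee_rot: [-3.065, 0.687, 0.0]
contact_force: [-0.7, 0.5, -0.3]
gripper_width: 0.0585
```

View pics/w8z.png

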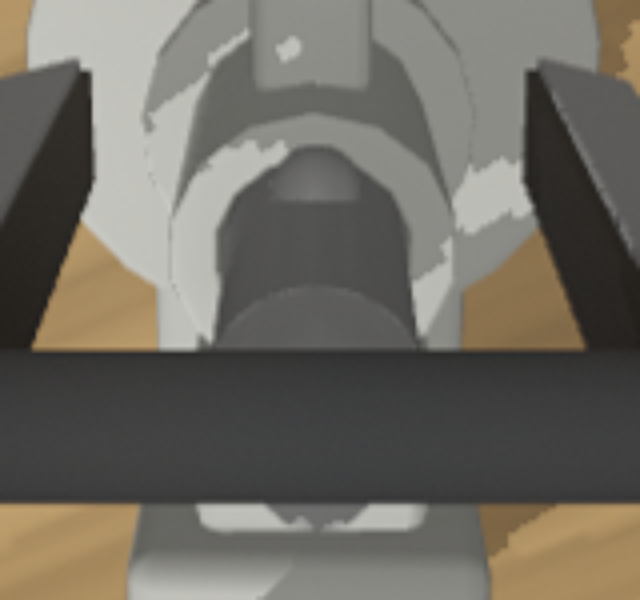

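The fingers are open and the camera stays down, held by the ball. Retract straight up, then verify.

```bash
python3 -m crank '[[[0,0,-5,0],[0,0,-15,0],[0,0,-30,0],[0,0,-50,0],[0,0,-75,0],[0,0,-100,0],[0,0,-120,0],[0,0,-135,0],[0,0,-140,0],[0,0,-140,0],[0,0,-140,0]]]'
python3 - <<'E'
from h import *
c=cap('wrist','wrist9.png');P=pts(c).reshape(-1,3)
d=np.hypot(P[:,0]-.584,P[:,1]-.112)
f=P[(d<.0155)&(d>.0125)&(P[:,2]>.05)&(P[:,2]<.1)];print('rim z',np.percentile(f[:,2],[10,50,90]))
bt=P[(P[:,2]>.072)&(P[:,2]<.081)&(np.hypot(P[:,0]-.5125,P[:,1]-.1455)<.02)]
if len(bt):print('button',len(bt),np.median(bt,0),(bt.min(0)+bt.max(0))/2,np.ptp(bt,axis=0))
go([.5125,.1455,.15],-25.3)
c=cap('scene');cv2.imwrite('pics/s9z.png',cv2.resize(c['frame'][100:230,300:450,::-1],None,fx=5,fy=4.5))
E
```

```text
time: 20.03
position: [0.5835, 0.1118, 0.1995]
ee_rot: [-3.065, 0.687, 0.0]
contact_force: [0.0, -0.1, 0.3]
gripper_width: 0.0589
rim z [0.0662113  0.0756378  0.07673542]
button 520 [0.51293869 0.14603054 0.07656953] [0.51187006 0.14639734 0.07534652] [0.02303198 0.02350316 0.00668572]
tcp [0.5832 0.1118 0.1988] yaw -25.27 tilt [-1.4e-03 -2.0e-04 -1.0e+00] -> shift [-78.2  -0.4  48.9] roll 0.0
```

View pics/s9z.png

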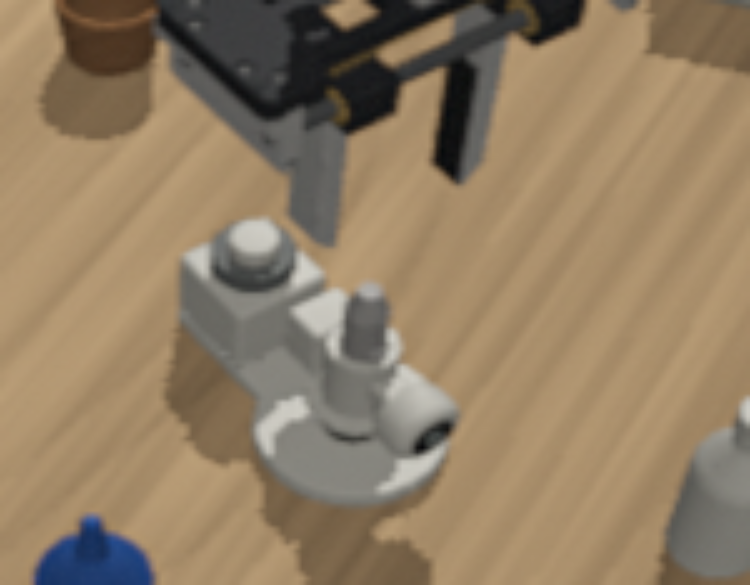

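View pics/wrist9.png

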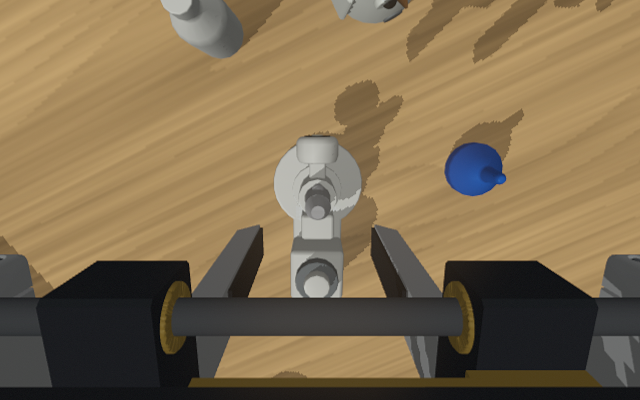

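The camera is down on the post, with its rim at z = 0.076 (head_mid about 0.053 m) and the lens facing away from the switch. Next I move over the button with the fingers shut.

```bash
python3 -m crank '[[[-8,0,0,0],[-22,0,0,0],[-38,0,0,0],[-54,0,5,0],[-67,0,15,0],[-75,0,30,0],[-78,0,45,0],[-78,0,60,0],[-78,0,72,0],[-78,0,80,0],[-78,0,86,0],[-78,0,86,0],[-78,0,86,0],[-78,0,86,0]]]' -1 10
python3 - <<'E'
from h import *
go([.5125,.1457,.099],-25.3)
E
```

```text
time: 21.3
position: [0.5137, 0.1452, 0.114]
ee_rot: [-3.065, 0.687, -0.001]
contact_force: [0.8, -0.6, -0.6]
gripper_width: 0.0001
tcp [0.5137 0.1452 0.114 ] yaw -25.28 tilt [ 9.e-04  2.e-04 -1.e+00] -> shift [-1.3  0.  15. ] roll 0.0
```

```bash
python3 -m crank '[[[-1,0,3,0],[-1,0,6,0],[-1,0,9,0],[-1,0,12,0],[-1,0,13,0],[-1,0,13,0]]]'
python3 -m crank '[[[0,0,1,0],[0,0,2,0],[0,0,3,0],[0,0,4,0],[0,0,4,0]]]'
```

```text
time: 21.8
position: [0.5122, 0.1455, 0.1001]
ee_rot: [3.065, -0.687, -0.001]
contact_force: [-0.4, -0.1, -0.5]
gripper_width: 0.0007
time: 22.22
position: [0.5125, 0.1455, 0.0966]
ee_rot: [-3.065, 0.688, -0.0]
contact_force: [0.0, -0.1, 3.6]
gripper_width: 0.0005
```

```bash
python3 -m crank '[[[0,0,1,0],[0,0,2,0],[0,0,2.5,0],[0,0,2.5,0]]]'
python3 -m crank '[[[0,0,0.5,0],[0,0,0.5,0],[0,0,0.5,0]]]'
```

```text
time: 22.55
position: [0.5125, 0.1455, 0.094]
ee_rot: [-3.065, 0.688, -0.0]
contact_force: [0.0, -0.2, 4.1]
gripper_width: 0.0003
time: 22.8
position: [0.5125, 0.1455, 0.0936]
ee_rot: [-3.065, 0.687, -0.0]
contact_force: [-0.5, -0.6, 5.1]
gripper_width: 0.0002
```

Go on to the end stop in half-millimetre steps, so that "fully down" is certain.

```bash
python3 -m crank '[[[0,0,0.5,0],[0,0,0.5,0],[0,0,0.5,0]]]'
python3 -m crank '[[[0,0,0.5,0],[0,0,0.5,0],[0,0,0.5,0]]]'
```

```text
time: 23.05
position: [0.5126, 0.1455, 0.0933]
ee_rot: [-3.065, 0.688, -0.001]
contact_force: [-1.7, -0.8, 7.1]
gripper_width: 0.0006
time: 23.3
position: [0.5126, 0.1455, 0.0932]
ee_rot: [-3.065, 0.688, -0.001]
contact_force: [-1.5, -0.7, 10.5]
gripper_width: 0.0006
```

The end stop is reached, with 10 N at z = 0.0932. Retract and check.

```bash
python3 -m crank '[[[0,0,-2,0],[0,0,-8,0],[0,0,-20,0],[0,0,-40,0],[0,0,-65,0],[0,0,-90,0],[0,0,-110,0],[0,0,-120,0],[-30,0,-125,0],[-60,0,-130,0],[-85,0,-130,0],[-95,0,-130,0],[-95,0,-130,0],[-95,0,-130,0]]]'
python3 - <<'E'
from h import *
for n in('wrist','scene'):
    c=cap(n);P=pts(c).reshape(-1,3)
    d=np.hypot(P[:,0]-.584,P[:,1]-.1118)
    f=P[(d<.0155)&(d>.0125)&(P[:,2]>.05)&(P[:,2]<.1)]
    if len(f):print(n,'rim z',np.percentile(f[:,2],[10,50,90]))
    bt=P[(P[:,2]>.06)&(P[:,2]<.085)&(np.hypot(P[:,0]-.5125,P[:,1]-.1455)<.008)]
    if len(bt):print('button',np.median(bt,0))
print(robot.state()['contact_force'],robot.state()['time'])
c=cap('scene','s10.png')
E
```

```text
time: 24.47
position: [0.4271, 0.186, 0.2223]
ee_rot: [3.065, -0.686, 0.001]
contact_force: [-0.0, -0.8, -0.7]
gripper_width: 0.0007
button [0.51246583 0.14542431 0.07683295]
scene rim z [0.05442636 0.07406569 0.07713443]
button [0.51233689 0.1460743  0.07649774]
[ 0.13909912 -1.46259001  0.33582385] 24.5667
```

View pics/s10.png

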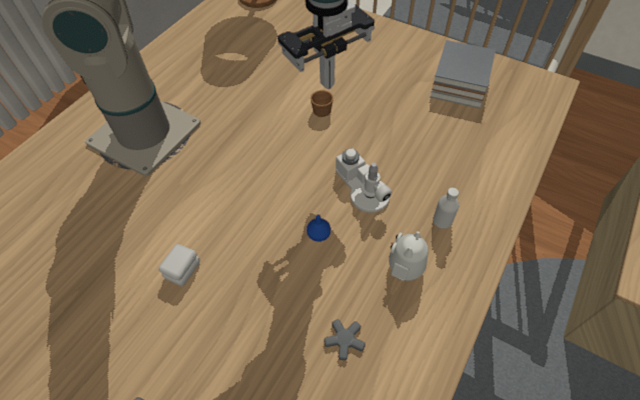

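The final picture shows the camera on the post at (372,188), with the lens to the lower right, away from the button at (350,156). The other things are at their original pixels and the hand is well clear. Handing in.

```bash
python3 -c "
from cell import robot
print(robot.close_job())"
```

```text
the job is handed in; nothing more can be done
None
```

The baby camera is latched on its post with the lens facing away from the switch block. The button has been pressed and is up again, and I handed the job in at about 24.6 s with the hand clear; no verdict was reported.

- **Camera:** I pushed it down in small steps until I felt the lower stop, with at most about 9 N in the readings at the end of each step. The force that got the sleeve's foot past the ball came between readings, so I did not see it. After I let go, the sleeve's top rim read about 74–76 mm, which puts `head_mid` at roughly 51–53 mm, under the 69 mm limit. The ball was visible out over the rim.
- **Button:** I pressed it about 6 mm to its end stop, at about 10 N. Afterwards its top read about 76.5–77 mm, so it had sprung back up.
- **Other things:** by eye in the last scene picture, they stood where they were at the start. I did not measure them.
- **Disagreements:** the views differed by 1–2 mm on the post's position, which is within the calibration. The force readings were noisy by about 1–2 N. No check failed.

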